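# Clear the crank and tap the boss

## Robot

A 6-joint arm with a two-finger parallel gripper is mounted at the origin on the work surface. World frame = base frame: x ahead of the robot, y to its left, z up, the work surface at z = 0. Lengths are in m, angles in rad, forces in N, time in s.
With the tool pointing down it reaches from about 0.25 to 0.725 m from the base axis. Payload 9.7 kg.
Tool frame: the origin (TCP) lies midway between the tips of the shut fingers; the grasp point (between the pads) lies 19 mm behind it; z points along the fingers, y is the line along which they close (so a half turn about z gives the same grasp; the last joint's range is limited). The gripper opens to 85 mm and grips with 20 to 120 N. Pads are 22 mm wide; open, the fingers measure 114 mm over their backs; the gripper's body (76 mm by 85 mm) begins 54 mm behind the grasp point. The pads swing forward as they close: fully open they stand 13 mm farther back than shut.
Start: joints at [1.231, 0.087, 0.176, 1.66, 0, 1.571], TCP at [0.183, 0.519, 0.231] pointing down, gripper open.
Joint ranges: [-3.13, 3.13], [-0.85, 1.81], [-1.15, 1.24], [-2.2, 2.28], [-1.44, 1.52], [-3.14, 3.14]. Speed limits (rad/s): [2.22, 2.22, 2.57, 3.14, 3.14, 3.14].

## Interface

Orientations are given as [roll, pitch, yaw] about the fixed x, y, z axes, in that order (R = Rz(yaw) Ry(pitch) Rx(roll)).
In Python, from rig import env, cams gives the robot as it stands.
- The arm moves only by the shell command python3 -m pendant 'ROWS'. ROWS is JSON, a list of rows, each a list of 7 numbers: the shift along the tool's x, y, z in units of 100 mm (1.0 is 100 mm), then the turn, a rotation vector about the tool's x, y, z in units of 30 degrees (1.0 is 30 degrees), then the opening, from 0 (shut) to 1 (fully open). In form: [[x, y, z, ax, ay, az, jaw], ...]. A call has 1 to 10 rows; each row is the pose to reach, as a shift and turn from the pose commanded when the call began, along the tool's axes at that moment; what a row does not reach only later rows make up. A row lasts 1/8 s, in which the tool goes at most 62.5 mm and 10.7 degrees, less where a joint would pass 70% of its speed; a pose out of reach is approached as far as the arm can. A call with a number of a shift or a turn outside -1 to 1 is refused whole. A call with a gripper value outside its range is refused whole. The fingers move at their own pace and stop on an object; the grip force is fixed at half the most. Time passes only in rows, so rows that repeat a pose let the fingers close. It gives the time, the measured TCP pose, the force, the opening and the grip force at its end, in the units of the state.
- env.sense(): the state, without advancing time (a new reading comes with each control period).
- cams.grab_frame(name): name is "scene" or "top" or "wrist"; returns the picture (400x640x3 uint8, red, green, blue); there is no depth.
- cams.camera_model(name): a dict with "fx", "fy", "cx", "cy" (pixels), "k1" (the pictures are not rectified: a ray, as slopes to the right and down, at radius r is drawn at 1 + k1 r^2 times it, then the intrinsics apply), "camera_from_world" (4x4, takes a point from world to camera coordinates). Camera axes: x right, y down, z forward; pixel columns grow to the right and rows downward; lengths in m; the calibration is good to about 2 mm. A picture is of the moment at which its call begins: read the wrist's pose just before it. camera_model takes no time and is no camera call; for the wrist camera it gives the pose at the moment of the call.
- env.close_job(): hands the job in; it is judged then, once.
The state is a dict: "clock": time; "joints": joint angles; "joint_velocities": joint speeds; "tau": joint torques, N m; "tcp_pos": TCP position; "ee_rot": TCP orientation; "wrist_force": force on the tool from outside, world axes, zero at the start; "torque": the same for the moment, N m; "grip_width": opening from 0.0 (shut) to 1.0 (fully open); "gripper_force": force on a finger pad.
Only numpy, scipy, OpenCV 4.12 (cv2) and the standard library are available. Lean on these libraries where they do the work, as an engineer would, in place of code of your own. Each camera call takes 0.05 s, during which the arm holds its last target. There are 200 camera calls.

## Task

Two of the three standing steel tools are in the way of the tapping stand's crank: stand those two upright in the shallow wooden tray, leaving the third tool where it is. Then tap the boss with the crank, clockwise seen from above: half a turn in, a quarter turn back, and the same again and again until the crank has gone in exactly one full turn from where it started (that takes three bites in; do not back off after the last), and let go. Do not turn past that or shift anything else on the bench.

Things in the scene. Friction and masses are not known exactly. Their poses are not given: they have to be found in the camera images.
- crank (a joint): crank of the tapping stand, turning about a vertical axis; the value is the angle in rad turned clockwise seen from above (clockwise = in), 0 at the start; the tap sinks 4 mm per turn, and the crank with it; moderate friction (about 0.25 N m) holds it where it is left; backing off uses the same friction; it can turn from -0.35 to 7.6
- crank_knob (a point): middle of the crank's upright black knob, on its axis, 116 mm above the bench at the start; the knob is a cylinder 25 mm across, from 86 to 146 mm above the bench, 70 mm from the stand's axis, and revolves freely on the crank. The crank is a flat steel bar 20 mm wide, from 73 to 85 mm above the bench, reaching 84 mm from the axis on the knob's side and 18 mm on the other
- stand_axis (a point): point on the vertical axis of the tapping stand, on top of the crank's hub, 88 mm above the bench; the stand is fixed: a round dark base 90 mm across and 12 mm high, an aluminium boss 56 mm across up to 50 mm, the tap, and the hub, 32 mm across. Its x axis points along the crank at the start. A tool standing less than 110 mm from this axis is in the crank's way; the one that is not stands 150 mm or more away
- stepped: bright steel, loose, 140 mm tall on a round foot 52 mm across and 12 mm high, about 0.45 kg, standing upright; origin at the centre of the foot's underside, z up; a stepped mandrel: shaft 33 mm across up to 40 mm height, 29 mm up to 75, 24 mm from 75 to 125, 18 mm at the top
- tapered: bright steel, loose, 140 mm tall on a round foot 52 mm across and 12 mm high, about 0.45 kg, standing upright; origin at the centre of the foot's underside, z up; a tapered mandrel: a cone 31 mm across just over the foot and 19 mm at the top (23 mm at 100 mm height)
- domed: bright steel, loose, 140 mm tall on a round foot 52 mm across and 12 mm high, about 0.45 kg, standing upright; origin at the centre of the foot's underside, z up; a straight bar 24 mm across with a domed top
- tray_in (a point): centre of the inner floor of the fixed shallow wooden tray, 180 mm (its x) by 120 mm (its y) by 22 mm high outside, walls 6 mm thick, inner floor about 6 mm above the bench (this point's height); it stands left or right of the tapping stand; two tools fit side by side along its x
- punches: fixed dark wooden block 180 by 110 mm, 50 mm high, holding small punches up to 140 mm above the bench, on the other side of the tapping stand from the tray; origin under its centre
- swage: loose grooved steel block 80 by 50 by 30 mm by the stand, to be left alone; origin under its centre
- doming: loose steel doming cube 50 mm, by the stand, to be left alone; origin under its centre
- jar: amber glass jar 70 mm across, 85 mm high at the back, to be left alone; origin under its centre
There are look-alikes about, which are no part of the job. What is shaped like the part that bears tray_in but turquoise is not meant.

How it is judged:
By the outcome, as a careful person would: the job done as asked, in the order asked, and still so for the second after the job is handed in, with the robot touching nothing.
It also fails if it takes over 72 s, if anything falls off the work surface, if the arm or the gripper's body presses on something with over 40 N, if the wrist force passes 120 N, or if a joint passes its speed limit or range.

## Working session

There is one attempt and no reset: what is moved stays moved. The work goes in short steps, Python scripts to look and compute and a shell command to move; the robot and the scene stay as the last step left them, time stands still between calls to the robot, and variables do not carry over. Pictures are saved under pics/ and viewed, at most 10 in all, crops included, and the job is handed in when it is done.

```bash
ls; mkdir -p pics; python3 - <<'E'
from rig import env,cams
import cv2
s=env.sense();print(s)
for n in("scene","top"):
    im=cams.grab_frame(n);cv2.imwrite(f"pics/{n}0.png",im[:,:,::-1]);m=cams.camera_model(n);print(n,m)
E
```

```text
pics
{'clock': 0.0, 'joints': array([ 1.23100568e+00,  8.74515023e-02,  1.75139994e-01,  1.65980373e+00,
       -1.95885739e-05,  1.57081549e+00]), 'joint_velocities': array([ 0.00142578,  0.00102017,  0.00068231, -0.00026336, -0.00024124,
        0.0007793 ]), 'tau': array([-2.09537211e-03, -5.20403731e+01,  4.64792204e+01,  1.69716740e-02,
       -1.19624356e-04,  2.12589651e-05]), 'tcp_pos': array([0.18323813, 0.51833525, 0.23059079]), 'ee_rot': array([-3.14027374e+00,  1.96138252e-05,  2.80178288e+00]), 'wrist_force': array([ 0.82936808, -0.08376523,  0.67095058]), 'torque': array([ 0.00402241,  0.03214415, -0.02666802]), 'gripper_force': 0.0, 'grip_width': 1.0012038702830806}
scene {'fx': 436.14691226841677, 'fy': 436.14691226841677, 'cx': 329.9945188707104, 'cy': 198.73435801810194, 'k1': -0.0743169766159479, 'camera_from_world': array([[ 0.56522373,  0.82480847, -0.01459884, -0.26898657],
       [ 0.47987353, -0.34313875, -0.80745105, -0.18382062],
       [-0.67100189,  0.44938489, -0.58975392,  1.62122441],
       [ 0.        ,  0.        ,  0.        ,  1.        ]])}
top {'fx': 479.25382090129796, 'fy': 479.25382090129796, 'cx': 318.31615358342, 'cy': 197.42606669765826, 'k1': -0.14764426496283256, 'camera_from_world': array([[ 0.02030446, -0.99978959, -0.00291569, -0.03461232],
       [-0.99804197, -0.02009623, -0.05923152,  0.51553423],
       [ 0.05916047,  0.00411265, -0.99824001,  1.38177589],
       [ 0.        ,  0.        ,  0.        ,  1.        ]])}
```

View pics/top0.png

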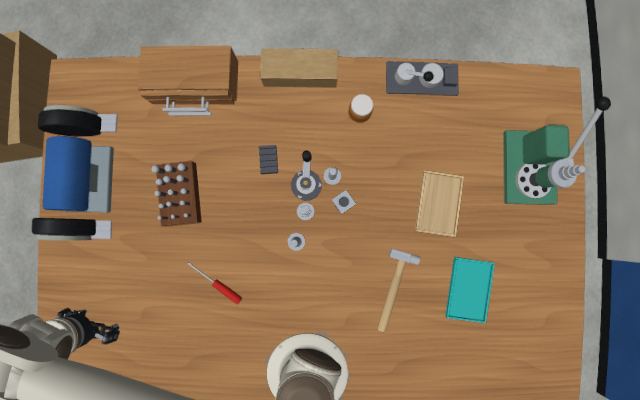

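View pics/scene0.png

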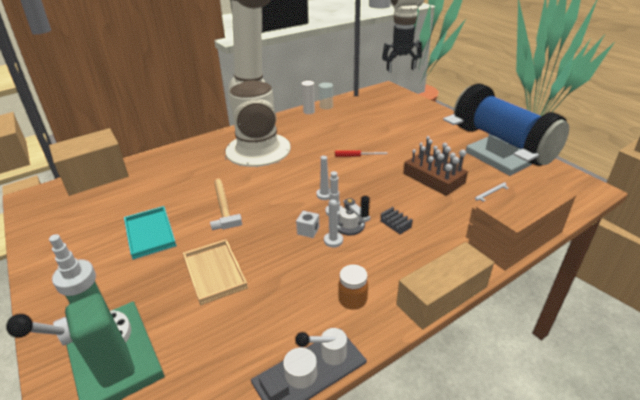

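The top view shows the stand at about (306,184) with its knob at (307,155). The tools stand at (332,176), (305,211) and (296,241). The doming cube is at (344,202), the swage at (268,159) and the punches at (176,193). There are two tray candidates: the wooden one at (440,204) and a turquoise one at (470,290). The wooden one is meant, since turquoise is excluded. I'll confirm in an enlarged crop and measure.

```bash
cat > h.py <<'E'
import numpy as np, cv2
from rig import env,cams
def ray2w(m,u,v,z):
    K=np.array([[m['fx'],0,m['cx']],[0,m['fy'],m['cy']],[0,0,1]])
    p=cv2.undistortPoints(np.array([[[u,v]]],float),K,np.array([m['k1'],0,0,0,0.]))[0,0]
    T=m['camera_from_world'];R=T[:3,:3];o=-R.T@T[:3,3];d=R.T@np.array([p[0],p[1],1])
    return (o+d*(z-o[2])/d[2])[:2]
def w2p(m,P):
    T=m['camera_from_world'];q=T[:3,:3]@np.array(P,float)+T[:3,3]
    x=q[:2]/q[2];x=x*(1+m['k1']*(x@x));return np.array([m['fx']*x[0]+m['cx'],m['fy']*x[1]+m['cy']])
E
python3 - <<'E'
from h import *
im=cv2.imread('pics/top0.png')
c=cv2.resize(im[140:260,250:410],None,fx=5,fy=5,interpolation=cv2.INTER_CUBIC)
cv2.imwrite('pics/c1.png',c)
m=cams.camera_model('top')
for n,u,v,z in[('knob',307,155,.146),('hub',306,184,.088),('A',332,176,.14),('B',305,211,.14),('C',296,241,.14),('t',424,172,.022),('t',463,177,.022),('t',456,236,.022),('t',417,231,.022),('tray',440,204,.02)]:
    print(n,ray2w(m,u,v,z).round(4))
m=cams.camera_model('scene')
for n,u,v,z in[('top s1',323,157,.14),('top s2',334,174,.14),('top s3',333,202,.14),('knob',365,198,.146),('tray',214,271,.02)]:
    print(n,ray2w(m,u,v,z).round(4))
s=cv2.imread('pics/scene0.png')
cv2.imwrite('pics/c2.png',cv2.resize(s[140:260,170:410],None,fx=3.3,fy=3.3,interpolation=cv2.INTER_CUBIC))
E
```

```text
knob [0.6208 0.0077]
hub [0.5484 0.0104]
A [ 0.5666 -0.06  ]
B [0.472  0.0099]
C [0.3921 0.032 ]
t [ 0.5966 -0.3324]
t [ 0.5846 -0.4493]
t [ 0.4109 -0.429 ]
t [ 0.4237 -0.3131]
tray [ 0.5037 -0.3809]
top s1 [0.3872 0.038 ]
top s2 [0.4826 0.0115]
top s3 [ 0.589  -0.0657]
knob [0.6292 0.0061]
tray [ 0.5207 -0.3837]
```

View pics/c1.png

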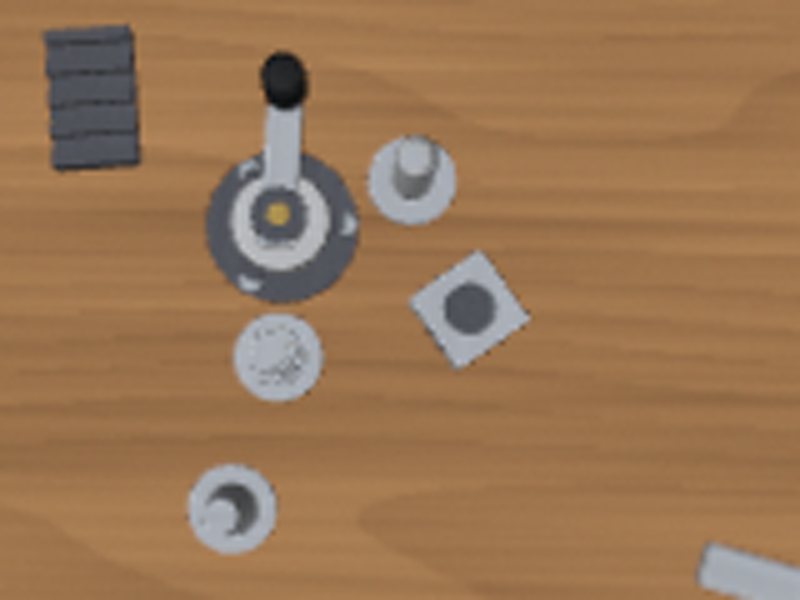

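View pics/c2.png

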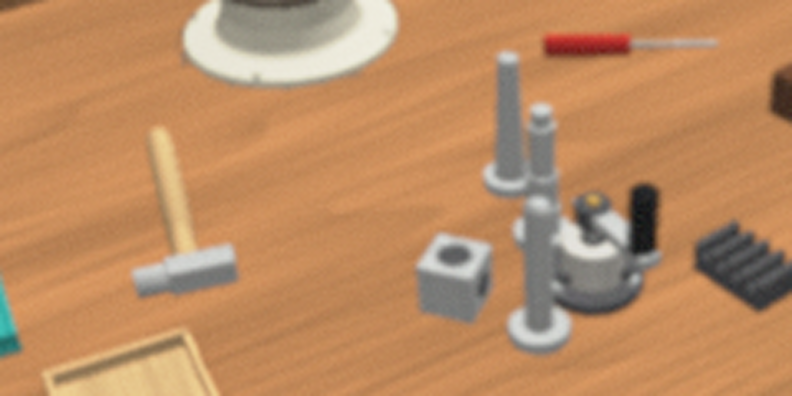

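Identification:
- **Domed:** at (332,176), beside the boss and in the way.
- **Stepped:** at (305,211), in front of the boss and in the way.
- **Tapered:** at (296,241), farther off, so it stays.

The wooden tray is confirmed.

```bash
python3 - <<'E'
from h import *
m=cams.camera_model('top');P={}
for n,x,y,z in[('knobtop',284,78,.146),('hub',278,214,.088),('base',282,227,.012),('domed',412,181,.012),('stepped',278,358,.012),('tapered',232,509,.012),('doming',470,309,.05),('swage',92,98,.03)]:
    P[n]=ray2w(m,250+x/5-.4,140+y/5-.4,z);print(n,P[n].round(4))
c=P['base']
for n in P: print(n,np.linalg.norm(P[n]-P['hub']).round(4))
m=cams.camera_model('scene')
for n,x,y,z in[('domed',540,327,.012),('tapered',508,179,.012),('hubtop',593,203,.09),('knobtop',644,190,.146),('base',595,281,.0)]:
    print('s',n,ray2w(m,170+x/3.3-.4,140+y/3.3-.4,z).round(4))
# tray: wooden color contour in top
im=cams.grab_frame('top');hsv=cv2.cvtColor(im,cv2.COLOR_RGB2HSV)
sub=im[160:245,405:475].astype(int);mask=((sub[...,0]>190)&(sub[...,2]>110)).astype(np.uint8)
cs,_=cv2.findContours(cv2.morphologyEx(mask,cv2.MORPH_CLOSE,np.ones((5,5))),0,2);k=max(cs,key=cv2.contourArea)
bx=cv2.boxPoints(cv2.minAreaRect(k))+[405,160]
W=np.array([ray2w(cams.camera_model('top'),*b,.022) for b in bx]);print(W.round(4),W.mean(0),[np.linalg.norm(W[i]-W[i-1]).round(3) for i in range(4)])
E
```

```text
knobtop [0.6202 0.0092]
hub [0.5528 0.0127]
base [0.552  0.0126]
domed [ 0.5806 -0.063 ]
stepped [0.4753 0.0133]
tapered [0.3868 0.0382]
doming [ 0.5042 -0.0964]
swage [0.6236 0.1242]
knobtop 0.0675
hub 0.0
base 0.0007
domed 0.0806
stepped 0.0775
tapered 0.1679
doming 0.1194
swage 0.1321
s domed [ 0.5853 -0.064 ]
s tapered [0.3941 0.0318]
s hubtop [0.5561 0.0111]
s knobtop [0.626  0.0078]
s base [0.5521 0.0175]
[[ 0.4257 -0.3098]
 [ 0.6019 -0.3329]
 [ 0.5887 -0.4511]
 [ 0.4116 -0.4268]] [ 0.50699961 -0.38013582] [np.float64(0.118), np.float64(0.178), np.float64(0.119), np.float64(0.179)]
```

```bash
python3 -m pendant '[[-1,-0.73,0,0,0,1,0.6],[-1,-0.73,0,0,0,1,0.6],[-1,-0.73,0,0,0,1,0.6]]' 
python3 -m pendant '[[-1,-0.1,0,0,0,1,0.6],[-1,-0.1,0,0,0,1,0.6],[-1,-0.1,0,0,0,1,0.6]]'
python3 -m pendant '[[-1,0.45,0,0,0,0.35,0.6],[-1,0.45,0,0,0,0.35,0.6],[-1,0.45,0,0,0,0.35,0.6]]'
```

```text
clock: 0.52
tcp_pos: [0.255, 0.4138, 0.2317]
ee_rot: [3.141, 0.0, 2.269]
wrist_force: [-1.0, 0.3, 0.1]
grip_width: 0.598
gripper_force: 0.0
clock: 0.9
tcp_pos: [0.3118, 0.3321, 0.2314]
ee_rot: [3.141, 0.0, 1.746]
wrist_force: [0.5, -0.4, -0.2]
grip_width: 0.6
gripper_force: 0.0
clock: 1.27
tcp_pos: [0.3743, 0.2417, 0.2311]
ee_rot: [-3.142, 0.0, 1.567]
wrist_force: [-0.1, 0.8, -0.7]
grip_width: 0.603
gripper_force: 0.0
```

```bash
python3 -m pendant '[[-1,0.7,0,0,0,0,0.6],[-1,0.7,0,0,0,0,0.6]]'
python3 -m pendant '[[-1,0.7,0,0,0,0,0.6],[-1,0.7,0,0,0,0,0.6]]'
python3 -m pendant '[[-1,0.68,0,0,0,0,0.6],[-1,0.68,0,0,0,0,0.6],[-1,0.68,0,0,0,0,0.6]]'
python3 - <<'E'
from h import *
s=env.sense();m=cams.camera_model('wrist');im=cams.grab_frame('wrist');cv2.imwrite('pics/w1.png',im[:,:,::-1]);np.save('w1.npy',m)
print(s['tcp_pos'],s['ee_rot'],s['joints'].round(3));T=m['camera_from_world'];print('cam',(-T[:3,:3].T@T[:3,3]).round(3),T[2,:3].round(2))
for n,p in dict(domedtop=(.582,-.0635,.14),domedfoot=(.582,-.0635,.012),knob=(.622,.0085,.146),hub=(.5545,.0118,.088),stepped=(.4753,.0133,.14)).items(): print(n,w2p(m,p).round(1))
E
```

```text
clock: 1.52
tcp_pos: [0.4436, 0.1437, 0.2312]
ee_rot: [3.141, -0.0, 1.574]
wrist_force: [1.0, 1.5, -0.5]
grip_width: 0.599
gripper_force: 0.0
clock: 1.78
tcp_pos: [0.5141, 0.0429, 0.2312]
ee_rot: [3.141, -0.0, 1.572]
wrist_force: [0.5, 0.1, 0.2]
grip_width: 0.6
gripper_force: 0.0
clock: 2.15
tcp_pos: [0.5826, -0.0582, 0.2293]
ee_rot: [-3.139, -0.0, 1.568]
wrist_force: [0.1, 1.1, 0.1]
grip_width: 0.601
gripper_force: 0.0
[ 0.58258608 -0.05817287  0.22930132] [-3.13913751e+00 -7.00879118e-05  1.56818915e+00] [-0.099  0.176  0.27   1.668 -0.     1.474]
cam [0.584 0.023 0.372] [-0.   -0.32 -0.95]
domedtop [319.2 209.8]
domedfoot [319.9 174.9]
knob [371.2 124. ]
hub [290.4 116.5]
stepped [181.7 117.5]
```

View pics/w1.png

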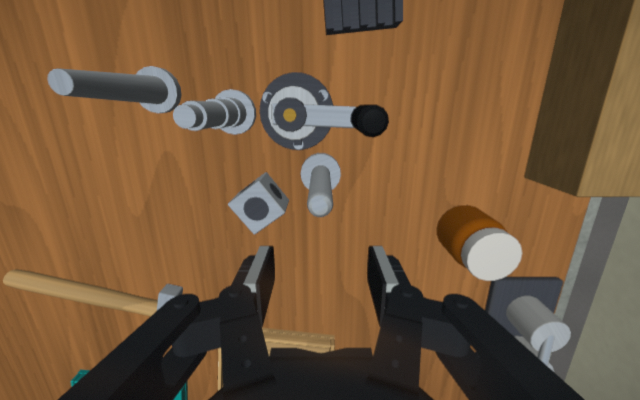

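The wrist view shows the domed foot at (320,173), the knob top at (370,120), the hub at (290,115) and the stepped top at (188,117) with its foot at (236,112). These agree well with my predictions. I'll solve for positions.

```bash
python3 - <<'E'
from h import *
m=np.load('w1.npy',allow_pickle=True).item()
for n,u,v,z in[('domedfoot',320.5,173,.012),('domedtop',319,205,.136),('knob',370.5,121,.146),('hub',290,115,.09),('base',297,110,.012),('stepfoot',236,112,.012),('steptop',188,117,.14)]:print(n,ray2w(m,u,v,z).round(4))
E
```

```text
domedfoot [ 0.5828 -0.0611]
domedtop [ 0.5818 -0.0606]
knob [0.6214 0.0107]
hub [0.5544 0.0132]
base [0.5548 0.0162]
stepfoot [0.4815 0.014 ]
steptop [0.4803 0.0137]
```

```bash
python3 -m pendant '[[-0.02,0,0.6,0,0,0,0.6],[-0.02,0,1,0,0,0,0.6],[-0.02,0,1,0,0,0,0.6]]'
python3 -m pendant '[[0,0,0.4,0,0,0,0.6],[0,0,0.4,0,0,0,0.6],[0,0,0.4,0,0,0,0],[0,0,0.4,0,0,0,0],[0,0,0.4,0,0,0,0],[0,0,0.4,0,0,0,0],[0,0,0.4,0,0,0,0]]'
```

```text
clock: 2.58
tcp_pos: [0.5792, -0.0562, 0.1287]
ee_rot: [-3.136, -0.001, 1.573]
wrist_force: [0.0, -1.0, 0.6]
grip_width: 0.6
gripper_force: 0.0
clock: 3.45
tcp_pos: [0.5821, -0.058, 0.0941]
ee_rot: [3.139, -0.0, 1.571]
wrist_force: [-3.1, 0.5, 5.9]
grip_width: 0.265
gripper_force: 58.6
```

```bash
python3 -m pendant '[[0,0,-0.3,0,0,0,0],[0,0,-0.7,0,0,0,0],[0,0,-1,0,0,0,0],[0,0,-1,0,0,0,0]]'
python3 -m pendant '[[-0.3,-0.03,0,0,0,0,0],[-0.6,-0.06,0,0,0,0,0],[-1,-0.1,0,0,0,0,0]]'
python3 -m pendant '[[-0.4,-0.04,0,0,0,0,0],[-0.8,-0.08,0,0,0,0,0],[-1,-0.1,0,0,0,0,0]]'
python3 -m pendant '[[-0.4,-0.05,0,0,0,0,0],[-0.8,-0.1,0,0,0,0,0],[-1,-0.13,0,0,0,0,0]]'
python3 -m pendant '[[-0.14,-0.03,0,0,0,0,0],[-0.24,-0.03,0,0,0,0,0],[-0.24,-0.03,0,0,0,0,0],[-0.24,-0.03,0,0,0,0,0]]'
python3 - <<'E'
from h import *
s=env.sense();m=cams.camera_model('wrist');im=cams.grab_frame('wrist');
t=cams.grab_frame('top');np.save('w2.npy',m)
cv2.imwrite('pics/w2.png',np.hstack([im[:,:,::-1],cv2.resize(t[140:260,400:448],(160,400))[:,:,::-1]]))
print(s['tcp_pos'],s['ee_rot'],s['joints'].round(3))
for n,p in dict(corner1=(.4257,-.3098,.022),c2=(.6019,-.3329,.022),c3=(.5887,-.4511,.022),foot=(.5466,-.3853,.112)).items(): print(n,w2p(m,p).round(1))
E
```

```text
clock: 3.95
tcp_pos: [0.5825, -0.0582, 0.1943]
ee_rot: [3.137, 0.0, 1.571]
wrist_force: [0.1, -0.1, -6.3]
grip_width: 0.258
gripper_force: 60.1
clock: 4.32
tcp_pos: [0.5709, -0.1584, 0.1895]
ee_rot: [-3.139, -0.001, 1.572]
wrist_force: [0.6, -0.3, -5.3]
grip_width: 0.262
gripper_force: 60.0
clock: 4.7
tcp_pos: [0.5606, -0.2597, 0.1894]
ee_rot: [-3.139, -0.001, 1.57]
wrist_force: [0.8, 1.4, -4.5]
grip_width: 0.261
gripper_force: 60.0
clock: 5.08
tcp_pos: [0.5479, -0.3594, 0.1898]
ee_rot: [-3.14, -0.001, 1.57]
wrist_force: [0.5, 1.4, -6.7]
grip_width: 0.261
gripper_force: 60.0
clock: 5.58
tcp_pos: [0.5458, -0.3814, 0.1914]
ee_rot: [3.141, -0.0, 1.572]
wrist_force: [-0.3, -0.9, -5.7]
grip_width: 0.262
gripper_force: 60.0
[ 0.54580423 -0.38136844  0.19141707] [ 3.14146311e+00 -1.99403769e-04  1.57208768e+00] [-0.61   0.366  0.428  1.633  0.     0.96 ]
corner1 [204.5 113.5]
c2 [372.4 136.3]
c3 [355.6 236.7]
foot [320.5 212.4]
```

View pics/w2.png

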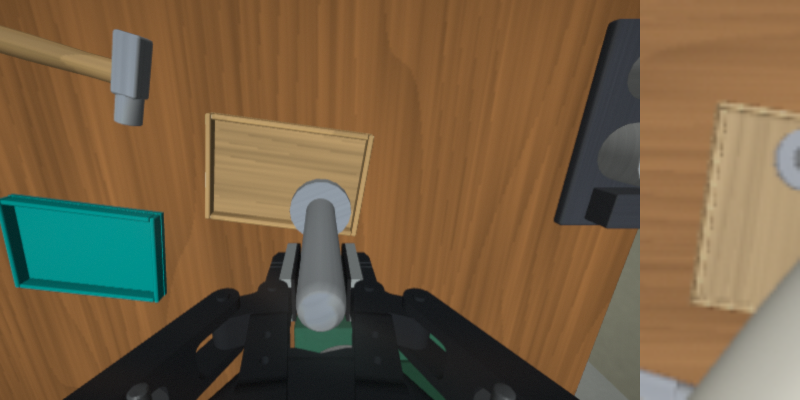

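The foot is at (320,210), over the right half of the wooden tray. The tray corners at (206,113), (372,136) and (355,235) match the estimate. Lowering now.

```bash
python3 -m pendant '[[0,0,0.4,0,0,0,0],[0,0,0.75,0,0,0,0],[0,0,0.86,0,0,0,0],[0,0,0.9,0,0,0,0],[0,0,0.9,0,0,0,0]]'
```

```text
clock: 6.3
tcp_pos: [0.546, -0.3823, 0.1027]
ee_rot: [3.14, 0.001, 1.571]
wrist_force: [-0.1, 0.4, -4.5]
grip_width: 0.263
gripper_force: 60.0
```

```bash
python3 -m pendant '[[0,0,0.015,0,0,0,0],[0,0,0.025,0,0,0,0],[0,0,0.025,0,0,0,0]]'
```

```text
clock: 6.68
tcp_pos: [0.5459, -0.3824, 0.1002]
ee_rot: [3.14, 0.001, 1.571]
wrist_force: [-1.6, 0.8, 3.0]
grip_width: 0.266
gripper_force: 60.9
```

```bash
python3 -m pendant '[[0,0,0,0,0,0,0.6],[0,0,0,0,0,0,0.6],[0,0,0,0,0,0,0.6],[0,0,-0.3,0,0,0,0.6],[0,0,-0.7,0,0,0,0.6],[0,0,-1,0,0,0,0.6]]'
python3 -m pendant '[[0.1,0,-0.3,0,0,0,0.6],[0.5,-0.1,-0.3,0,0,0,0.6],[1,-0.16,-0.3,0,0,0,0.6]]'
python3 -m pendant '[[0.5,-0.1,0,0,0,0,0.6],[1,-0.16,0,0,0,0,0.6]]'
python3 -m pendant '[[0.5,-0.1,0,0,0,0,0.6],[1,-0.16,0,0,0,0,0.6]]'
python3 -m pendant '[[0.5,-0.1,0,0,0,0,0.6],[0.97,-0.17,0,0,0,0,0.6],[0.97,-0.17,0,0,0,0,0.6],[0.97,-0.17,0,0,0,0,0.6]]'
python3 - <<'E'
from h import *
s=env.sense();m=cams.camera_model('wrist');im=cams.grab_frame('wrist');
t=cams.grab_frame('top');np.save('w3.npy',m)
cv2.imwrite('pics/w3.png',np.hstack([im[:,:,::-1],cv2.resize(t[150:250,410:450],(160,400))[:,:,::-1]]))
print(s['tcp_pos'],s['ee_rot'])
for n,p in dict(stepfoot=(.481,.0138,.012),steptop=(.481,.0138,.14),hub=(.5543,.0128,.09),knob=(.6215,.0105,.146)).items(): print(n,w2p(m,p).round(1))
E
```

```text
clock: 7.42
tcp_pos: [0.5456, -0.3822, 0.2006]
ee_rot: [3.141, 0.001, 1.571]
wrist_force: [0.5, -0.3, -0.2]
grip_width: 0.601
gripper_force: 0.0
clock: 7.8
tcp_pos: [0.5292, -0.2818, 0.2288]
ee_rot: [3.141, 0.0, 1.57]
wrist_force: [-0.8, 0.6, 1.0]
grip_width: 0.599
gripper_force: 0.0
clock: 8.05
tcp_pos: [0.5129, -0.1807, 0.2289]
ee_rot: [3.141, 0.0, 1.571]
wrist_force: [0.1, -0.4, 0.1]
grip_width: 0.601
gripper_force: 0.0
clock: 8.3
tcp_pos: [0.4968, -0.0806, 0.229]
ee_rot: [3.141, 0.0, 1.571]
wrist_force: [0.8, 0.3, -0.3]
grip_width: 0.6
gripper_force: 0.0
clock: 8.8
tcp_pos: [0.4804, 0.0147, 0.2289]
ee_rot: [3.141, 0.0, 1.572]
wrist_force: [0.8, 0.1, -1.2]
grip_width: 0.597
gripper_force: 0.0
[0.4803942  0.01471737 0.22889428] [3.14122439e+00 2.55164222e-04 1.57203167e+00]
stepfoot [320.4 171.5]
steptop [320.3 205.1]
hub [392.  189.7]
knob [487.5 211.3]
```

View pics/w3.png

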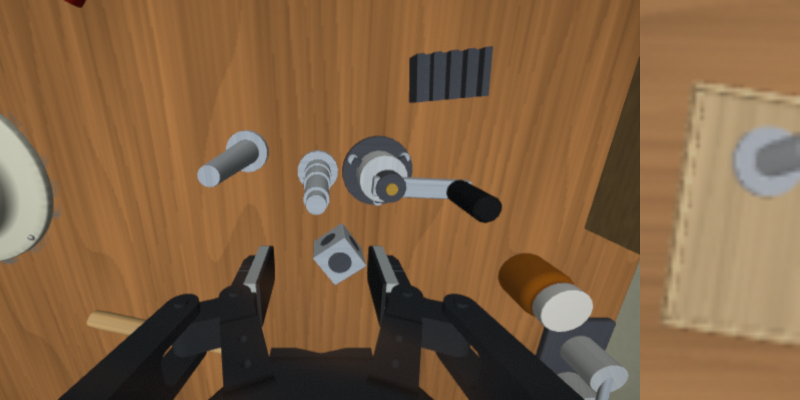

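The stepped foot is at (317,169) and its top at (316,203), so it is about 3 mm nearer the robot than my estimate. The domed tool is standing in the tray. Descending to grasp.

```bash
python3 -m pendant '[[0,-0.03,0.6,0,0,0,0.6],[0,-0.03,1,0,0,0,0.6],[0,-0.03,1,0,0,0,0.6]]'
python3 -m pendant '[[0,0,0.37,0,0,0,0.6],[0,0,0.37,0,0,0,0.6],[0,0,0.37,0,0,0,0],[0,0,0.37,0,0,0,0],[0,0,0.37,0,0,0,0],[0,0,0.37,0,0,0,0],[0,0,0.37,0,0,0,0]]'
```

```text
clock: 9.28
tcp_pos: [0.4757, 0.0138, 0.1262]
ee_rot: [-3.136, 0.0, 1.57]
wrist_force: [0.2, 0.1, 1.0]
grip_width: 0.599
gripper_force: 0.0
clock: 10.15
tcp_pos: [0.4779, 0.0148, 0.0941]
ee_rot: [3.139, 0.0, 1.571]
wrist_force: [-3.9, -0.4, 6.7]
grip_width: 0.262
gripper_force: 58.4
```

```bash
python3 -m pendant '[[0,0,-0.3,0,0,0,0],[0,0,-0.7,0,0,0,0],[0,0,-1,0,0,0,0],[0,0,-1,0,0,0,0]]'
python3 -m pendant '[[-0.3,0,0,0,0,0,0],[-0.6,0,0,0,0,0,0],[-1,0,0,0,0,0,0]]'
python3 -m pendant '[[-0.4,0,0,0,0,0,0],[-0.8,0,0,0,0,0,0],[-1,0,0,0,0,0,0]]'
python3 -m pendant '[[-0.4,-0.05,0,0,0,0,0],[-0.8,-0.1,0,0,0,0,0],[-1,-0.1,0,0,0,0,0]]'
python3 -m pendant '[[-0.4,0,0,0,0,0,0],[-0.7,0,0,0,0,0,0],[-0.89,0,0,0,0,0,0],[-0.89,0,0,0,0,0,0],[-0.89,0,0,0,0,0,0]]'
python3 -m pendant '[[0,0,0.4,0,0,0,0],[0,0,0.75,0,0,0,0],[0,0,0.84,0,0,0,0],[0,0,0.84,0,0,0,0]]'
python3 - <<'E'
from h import *
im=cams.grab_frame('wrist');cv2.imwrite('pics/w4.png',im[:,:,::-1])
E
```

```text
clock: 10.65
tcp_pos: [0.4785, 0.0149, 0.1945]
ee_rot: [3.137, -0.0, 1.571]
wrist_force: [-0.6, -0.5, -4.6]
grip_width: 0.263
gripper_force: 60.0
clock: 11.02
tcp_pos: [0.4769, -0.0857, 0.1903]
ee_rot: [-3.14, -0.0, 1.572]
wrist_force: [1.1, -0.4, -4.7]
grip_width: 0.259
gripper_force: 59.8
clock: 11.4
tcp_pos: [0.4768, -0.1867, 0.1902]
ee_rot: [-3.14, -0.001, 1.57]
wrist_force: [0.1, 0.2, -4.4]
grip_width: 0.265
gripper_force: 59.9
clock: 11.78
tcp_pos: [0.467, -0.2863, 0.1907]
ee_rot: [-3.14, -0.001, 1.57]
wrist_force: [0.1, -0.3, -3.3]
grip_width: 0.262
gripper_force: 59.9
clock: 12.4
tcp_pos: [0.4676, -0.3733, 0.1916]
ee_rot: [-3.141, -0.001, 1.572]
wrist_force: [0.4, 0.3, -4.1]
grip_width: 0.262
gripper_force: 59.9
clock: 12.9
tcp_pos: [0.4676, -0.3736, 0.1084]
ee_rot: [3.142, -0.0, 1.572]
wrist_force: [-0.2, -0.4, -4.3]
grip_width: 0.261
gripper_force: 59.7
```

View pics/w4.png

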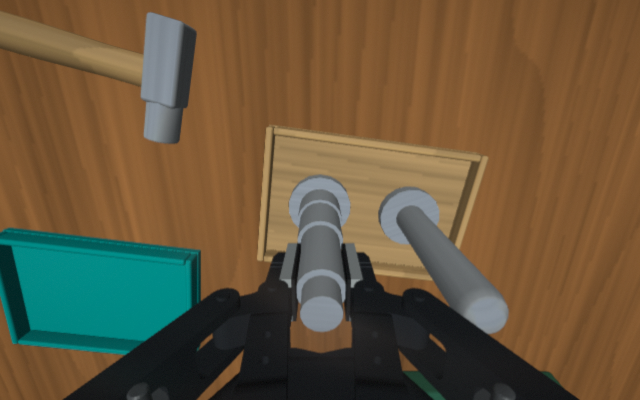

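The stepped foot is at (319,203), inside the left half of the tray, and the domed tool stands at (408,215) with clear space between them. Lowering and releasing, then on to the knob.

```bash
python3 -m pendant '[[0,0,0.05,0,0,0,0],[0,0,0.082,0,0,0,0],[0,0,0.082,0,0,0,0],[0,0,0.082,0,0,0,0]]'
python3 -m pendant '[[0,0,0,0,0,0,0.6],[0,0,0,0,0,0,0.6],[0,0,0,0,0,0,0.6],[0,0,-0.3,0,0,0,0.6],[0,0,-0.7,0,0,0,0.6],[0,0,-1,0,0,0,0.6]]'
python3 -m pendant '[[0.1,0,-0.3,0,0,0,0.6],[0.5,0.1,-0.3,0,0,0,0.6],[1,0.4,-0.3,0,0,0,0.6]]'
python3 -m pendant '[[0.5,0.2,0,0,0,0,0.6],[1,0.4,0,0,0,0,0.6]]'
python3 -m pendant '[[0.5,0.2,0,0,0,0,0.6],[1,0.4,0,0,0,0,0.6]]'
python3 -m pendant '[[0.5,0.2,0,0,0,0,0.6],[0.84,0.34,0,0,0,0,0.6],[0.84,0.34,0,0,0,0,0.6],[0.84,0.34,0,0,0,0,0.6]]'
python3 - <<'E'
from h import *
s=env.sense();m=cams.camera_model('wrist');im=cams.grab_frame('wrist');np.save('w5.npy',m)
t=cams.grab_frame('top');cv2.imwrite('pics/top5.png',t[:,:,::-1])
cv2.imwrite('pics/w5.png',np.hstack([im[:,:,::-1],cv2.resize(t[160:240,408:440],(160,400))[:,:,::-1]]))
print(s['tcp_pos'],s['ee_rot'])
for n,p in dict(hub=(.5543,.0128,.09),knob=(.6215,.0105,.146)).items(): print(n,w2p(m,p).round(1))
E
```

```text
clock: 13.45
tcp_pos: [0.4677, -0.3744, 0.1002]
ee_rot: [3.141, 0.001, 1.571]
wrist_force: [-0.9, -0.6, 1.1]
grip_width: 0.261
gripper_force: 60.4
clock: 14.2
tcp_pos: [0.4676, -0.3742, 0.2014]
ee_rot: [3.141, 0.001, 1.571]
wrist_force: [1.1, -0.5, -0.2]
grip_width: 0.598
gripper_force: 0.0
clock: 14.58
tcp_pos: [0.5073, -0.274, 0.2303]
ee_rot: [3.141, 0.001, 1.569]
wrist_force: [1.8, -0.2, 0.3]
grip_width: 0.602
gripper_force: 0.0
clock: 14.82
tcp_pos: [0.5479, -0.1725, 0.2297]
ee_rot: [3.141, 0.0, 1.571]
wrist_force: [0.1, -1.2, 0.3]
grip_width: 0.599
gripper_force: 0.0
clock: 15.08
tcp_pos: [0.5878, -0.0724, 0.2298]
ee_rot: [3.141, 0.0, 1.571]
wrist_force: [0.3, 0.3, 0.5]
grip_width: 0.603
gripper_force: 0.0
clock: 15.58
tcp_pos: [0.6211, 0.0096, 0.2295]
ee_rot: [-3.141, 0.0, 1.572]
wrist_force: [-0.8, -0.5, -0.0]
grip_width: 0.599
gripper_force: 0.0
[0.62114738 0.00962209 0.22950984] [-3.14130240e+00  2.60728111e-04  1.57150870e+00]
hub [254.2 184.6]
knob [320.  205.2]
```

View pics/w5.png

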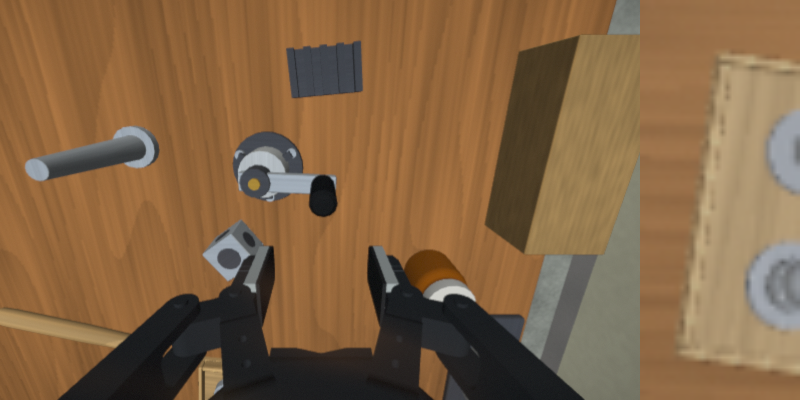

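The wrist view shows the knob's top at about (323,203), the hub screw at (254,184) and both tools standing in the tray. I'll compute the knob and axis.

```bash
python3 - <<'E'
from h import *
im=cv2.imread('pics/w5.png')[:,:640];m=np.load('w5.npy',allow_pickle=True).item()
def blob(mask,x0,y0,x1,y1):
    s=mask[y0:y1,x0:x1].astype(np.uint8);n,l,st,c=cv2.connectedComponentsWithStats(s);k=1+np.argmax(st[1:,4]);return st[k],c[k]+[x0,y0]
g=im.max(2)
st,c=blob(g<45,295,165,350,225);print('knob blob',st,c)
y=im.astype(int);st2,c2=blob((y[...,2]-y[...,0]>60),244,172,266,196);print('screw',st2,c2)
print('screw w',ray2w(m,*c2,.09).round(4))
for u,v in[(323,203),(323,204)]:print(ray2w(m,u,v,.146).round(4))
# project knob cylinder outline for candidates, compare bbox
for x,yy in[(.6215,.0105),(.6235,.0105),(.624,.0125)]:
    p=np.array([w2p(m,(x+.0125*np.cos(a),yy+.0125*np.sin(a),z)) for a in np.linspace(0,6.28,40) for z in(.086,.146)]);print(x,yy,p.min(0).round(1),p.max(0).round(1))
E
```

```text
knob blob [ 15  11  27  40 881] [322.63791146 196.14074915]
screw [  4   7  12  11 107] [253.52336449 183.95327103]
screw w [0.5536 0.0135]
[0.624  0.0125]
[0.624  0.0116]
0.6215 0.0105 [305.1 174. ] [334.9 219.1]
0.6235 0.0105 [307.5 174. ] [337.3 219.1]
0.624 0.0125 [308.1 172.1] [338.  216.9]
```

```bash
python3 -m pendant '[[0.02,0.025,0.5,0,0,0,0.6],[0.02,0.025,0.9,0,0,0,0.6],[0.02,0.025,0.9,0,0,0,0.6]]'
python3 -m pendant '[[0,0,0.4,0,0,0,0.6],[0,0,0.4,0,0,0,0.6],[0,0,0.4,0,0,0,0.6],[0,0,0.4,0,0,0,0],[0,0,0.4,0,0,0,0],[0,0,0.4,0,0,0,0],[0,0,0.4,0,0,0,0],[0,0,0.4,0,0,0,0]]'
```

```text
clock: 16.05
tcp_pos: [0.6218, 0.0109, 0.1367]
ee_rot: [-3.136, 0.0, 1.57]
wrist_force: [-0.4, -0.6, 0.2]
grip_width: 0.599
gripper_force: 0.0
clock: 17.05
tcp_pos: [0.6239, 0.0119, 0.1012]
ee_rot: [3.14, 0.0, 1.571]
wrist_force: [-3.8, -0.2, 6.4]
grip_width: 0.279
gripper_force: 58.1
```

```bash
python3 - <<'E'
from h import *
def q(a,b,n=10):
    t=np.radians(np.linspace(a,b,n+1)[1:]+1.5);s=np.radians(a+1.5)
    print(a,b,[[round(-.7*(np.sin(x)-np.sin(s)),2),round(.7*(np.cos(x)-np.cos(s)),2)] for x in t])
q(0,45,5);q(45,90,5);q(90,180);q(180,90);q(180,270);q(270,180);q(270,360)
E
```

```text
0 45 [[np.float64(-0.11), np.float64(-0.01)], [np.float64(-0.22), np.float64(-0.04)], [np.float64(-0.32), np.float64(-0.08)], [np.float64(-0.41), np.float64(-0.14)], [np.float64(-0.49), np.float64(-0.22)]]
45 90 [[np.float64(-0.07), np.float64(-0.09)], [np.float64(-0.12), np.float64(-0.18)], [np.float64(-0.16), np.float64(-0.28)], [np.float64(-0.19), np.float64(-0.39)], [np.float64(-0.19), np.float64(-0.5)]]
90 180 [[np.float64(0.01), np.float64(-0.11)], [np.float64(0.04), np.float64(-0.22)], [np.float64(0.08), np.float64(-0.32)], [np.float64(0.14), np.float64(-0.41)], [np.float64(0.22), np.float64(-0.49)], [np.float64(0.3), np.float64(-0.56)], [np.float64(0.4), np.float64(-0.61)], [np.float64(0.5), np.float64(-0.65)], [np.float64(0.61), np.float64(-0.68)], [np.float64(0.72), np.float64(-0.68)]]
180 90 [[np.float64(-0.11), np.float64(0.01)], [np.float64(-0.22), np.float64(0.03)], [np.float64(-0.32), np.float64(0.07)], [np.float64(-0.41), np.float64(0.12)], [np.float64(-0.5), np.float64(0.19)], [np.float64(-0.57), np.float64(0.27)], [np.float64(-0.63), np.float64(0.37)], [np.float64(-
[... 593 characters left out ...]
.07), np.float64(-0.32)], [np.float64(-0.12), np.float64(-0.41)], [np.float64(-0.19), np.float64(-0.5)], [np.float64(-0.27), np.float64(-0.57)], [np.float64(-0.37), np.float64(-0.63)], [np.float64(-0.47), np.float64(-0.68)], [np.float64(-0.57), np.float64(-0.71)], [np.float64(-0.68), np.float64(-0.72)]]
270 360 [[np.float64(-0.01), np.float64(0.11)], [np.float64(-0.04), np.float64(0.22)], [np.float64(-0.08), np.float64(0.32)], [np.float64(-0.14), np.float64(0.41)], [np.float64(-0.22), np.float64(0.49)], [np.float64(-0.3), np.float64(0.56)], [np.float64(-0.4), np.float64(0.61)], [np.float64(-0.5), np.float64(0.65)], [np.float64(-0.61), np.float64(0.68)], [np.float64(-0.72), np.float64(0.68)]]
```

```bash
python3 -m pendant '[[-0.11,-0.01,0,0,0,0,0],[-0.21,-0.04,0,0,0,0,0],[-0.31,-0.08,0,0,0,0,0],[-0.41,-0.15,0.005,0,0,0,0],[-0.49,-0.22,0.005,0,0,0,0],[-0.49,-0.22,0.005,0,0,0,0]]'
```

```text
clock: 17.8
tcp_pos: [0.6018, -0.0366, 0.1007]
ee_rot: [3.14, -0.002, 1.571]
wrist_force: [-2.7, 3.7, 5.6]
grip_width: 0.276
gripper_force: 58.5
```

```bash
python3 -m pendant '[[-0.07,-0.09,0,0,0,0,0],[-0.12,-0.18,0,0,0,0,0],[-0.16,-0.28,0,0,0,0,0],[-0.19,-0.39,0.005,0,0,0,0],[-0.19,-0.5,0.005,0,0,0,0],[-0.19,-0.5,0.005,0,0,0,0]]'
```

```text
clock: 18.55
tcp_pos: [0.5524, -0.0558, 0.1004]
ee_rot: [3.138, -0.001, 1.572]
wrist_force: [-0.6, 3.2, 6.7]
grip_width: 0.274
gripper_force: 58.5
```

```bash
python3 -m pendant '[[0.01,-0.11,0,0,0,0,0],[0.04,-0.22,0,0,0,0,0],[0.08,-0.32,0,0,0,0,0],[0.14,-0.41,0.005,0,0,0,0],[0.22,-0.49,0.005,0,0,0,0],[0.3,-0.56,0.005,0,0,0,0],[0.4,-0.61,0.01,0,0,0,0],[0.5,-0.65,0.01,0,0,0,0],[0.61,-0.68,0.01,0,0,0,0],[0.72,-0.68,0.01,0,0,0,0]]'
python3 -m pendant '[[0,0,0,0,0,0,0],[0,0,0,0,0,0,0]]'
```

```text
clock: 19.8
tcp_pos: [0.4833, 0.0151, 0.0997]
ee_rot: [3.14, 0.002, 1.57]
wrist_force: [-9.3, -4.2, 15.3]
grip_width: 0.277
gripper_force: 59.4
clock: 20.05
tcp_pos: [0.4833, 0.0157, 0.0996]
ee_rot: [3.141, 0.001, 1.571]
wrist_force: [-10.4, -0.9, 15.7]
grip_width: 0.278
gripper_force: 59.4
```

```bash
python3 -m pendant '[[-0.11,0.01,0,0,0,0,0],[-0.22,0.03,0,0,0,0,0],[-0.32,0.07,0,0,0,0,0],[-0.41,0.12,-0.005,0,0,0,0],[-0.5,0.19,-0.005,0,0,0,0],[-0.57,0.27,-0.005,0,0,0,0],[-0.63,0.37,-0.005,0,0,0,0],[-0.68,0.47,-0.01,0,0,0,0],[-0.71,0.57,-0.01,0,0,0,0],[-0.72,0.68,-0.01,0,0,0,0]]'
python3 -m pendant '[[0,0,0,0,0,0,0],[0,0,0,0,0,0,0]]'
```

```text
clock: 21.3
tcp_pos: [0.5521, -0.056, 0.1001]
ee_rot: [3.14, -0.001, 1.571]
wrist_force: [-3.5, 3.8, 8.5]
grip_width: 0.278
gripper_force: 59.3
clock: 21.55
tcp_pos: [0.5527, -0.0559, 0.1003]
ee_rot: [3.139, -0.001, 1.572]
wrist_force: [-0.1, 3.7, 7.7]
grip_width: 0.279
gripper_force: 59.1
```

```bash
python3 -m pendant '[[0.01,-0.11,0,0,0,0,0],[0.04,-0.22,0,0,0,0,0],[0.08,-0.32,0,0,0,0,0],[0.14,-0.41,0.005,0,0,0,0],[0.22,-0.49,0.005,0,0,0,0],[0.3,-0.56,0.005,0,0,0,0],[0.4,-0.61,0.01,0,0,0,0],[0.5,-0.65,0.01,0,0,0,0],[0.61,-0.68,0.01,0,0,0,0],[0.72,-0.68,0.01,0,0,0,0]]'
python3 -m pendant '[[0.11,0.01,0,0,0,0,0],[0.22,0.04,0,0,0,0,0],[0.32,0.08,0,0,0,0,0],[0.41,0.14,0.005,0,0,0,0],[0.49,0.22,0.005,0,0,0,0],[0.56,0.3,0.005,0,0,0,0],[0.61,0.4,0.005,0,0,0,0],[0.65,0.5,0.01,0,0,0,0],[0.68,0.61,0.01,0,0,0,0],[0.68,0.72,0.01,0,0,0,0]]'
python3 -m pendant '[[0,0,0,0,0,0,0],[0,0,0,0,0,0,0]]'
```

```text
clock: 22.8
tcp_pos: [0.4833, 0.0151, 0.0997]
ee_rot: [3.14, 0.002, 1.57]
wrist_force: [-9.2, -4.7, 15.4]
grip_width: 0.28
gripper_force: 59.7
clock: 24.05
tcp_pos: [0.5563, 0.0851, 0.0986]
ee_rot: [3.14, -0.002, 1.572]
wrist_force: [-4.3, 6.1, 10.1]
grip_width: 0.272
gripper_force: 59.8
clock: 24.3
tcp_pos: [0.557, 0.0849, 0.0987]
ee_rot: [3.138, -0.002, 1.572]
wrist_force: [0.7, 5.4, 8.9]
grip_width: 0.278
gripper_force: 59.5
```

```bash
python3 -m pendant '[[-0.01,-0.11,0,0,0,0,0],[-0.03,-0.22,0,0,0,0,0],[-0.07,-0.32,0,0,0,0,0],[-0.12,-0.41,-0.005,0,0,0,0],[-0.19,-0.5,-0.005,0,0,0,0],[-0.27,-0.57,-0.005,0,0,0,0],[-0.37,-0.63,-0.005,0,0,0,0],[-0.47,-0.68,-0.01,0,0,0,0],[-0.57,-0.71,-0.01,0,0,0,0],[-0.68,-0.72,-0.01,0,0,0,0]]'
python3 -m pendant '[[0,0,0,0,0,0,0],[0,0,0,0,0,0,0]]'
python3 -m pendant '[[0.11,0.01,0,0,0,0,0],[0.22,0.04,0,0,0,0,0],[0.32,0.08,0,0,0,0,0],[0.41,0.14,0.005,0,0,0,0],[0.49,0.22,0.005,0,0,0,0],[0.56,0.3,0.005,0,0,0,0],[0.61,0.4,0.005,0,0,0,0],[0.65,0.5,0.01,0,0,0,0],[0.68,0.61,0.01,0,0,0,0],[0.68,0.72,0.01,0,0,0,0]]'
```

```text
clock: 25.55
tcp_pos: [0.4833, 0.0163, 0.0997]
ee_rot: [3.14, -0.002, 1.572]
wrist_force: [-7.5, 5.0, 15.3]
grip_width: 0.278
gripper_force: 59.6
clock: 25.8
tcp_pos: [0.4834, 0.0157, 0.0997]
ee_rot: [3.141, 0.0, 1.571]
wrist_force: [-9.6, 0.5, 15.4]
grip_width: 0.277
gripper_force: 59.7
clock: 27.05
tcp_pos: [0.5563, 0.0851, 0.0986]
ee_rot: [3.14, -0.002, 1.572]
wrist_force: [-4.2, 6.8, 10.1]
grip_width: 0.282
gripper_force: 59.8
```

```bash
python3 -m pendant '[[-0.01,0.11,0,0,0,0,0],[-0.04,0.22,0,0,0,0,0],[-0.08,0.32,0,0,0,0,0],[-0.14,0.41,0.005,0,0,0,0],[-0.22,0.49,0.005,0,0,0,0],[-0.3,0.56,0.005,0,0,0,0],[-0.4,0.61,0.005,0,0,0,0],[-0.5,0.65,0.01,0,0,0,0],[-0.61,0.68,0.01,0,0,0,0],[-0.7,0.68,0.01,0,0,0,0]]'
python3 -m pendant '[[0,0,0,0,0,0,0],[0,0,0,0,0,0,0]]'
```

```text
clock: 28.3
tcp_pos: [0.6239, 0.014, 0.0971]
ee_rot: [3.14, -0.001, 1.572]
wrist_force: [-2.1, 4.9, 7.2]
grip_width: 0.275
gripper_force: 60.4
clock: 28.55
tcp_pos: [0.6239, 0.0136, 0.0971]
ee_rot: [3.14, 0.0, 1.571]
wrist_force: [-2.2, 0.6, 8.4]
grip_width: 0.277
gripper_force: 60.3
```

```bash
python3 -m pendant '[[-0.01,0,0,0,0,0,0],[-0.017,0,0,0,0,0,0],[-0.017,0,0,0,0,0,0]]'
python3 -m pendant '[[0,0,0,0,0,0,0.6],[0,0,0,0,0,0,0.6],[0,0,0,0,0,0,0.6],[0,0,0,0,0,0,0.6],[0,0,-0.3,0,0,0,0.6],[0,0,-0.6,0,0,0,0.6],[0,0,-1,0,0,0,0.6]]'
python3 -m pendant '[[-0.02,-0.025,-0.33,0,0,0,0.6],[-0.02,-0.025,-0.33,0,0,0,0.6],[-0.02,-0.025,-0.33,0,0,0,0.6]]'
python3 - <<'E'
from h import *
s=env.sense();m=cams.camera_model('wrist');im=cams.grab_frame('wrist')[:,:,::-1];np.save('w6.npy',m)
t=cams.grab_frame('top')[:,:,::-1];print(s['tcp_pos'],s['clock'])
def fit(im,m,dz):
    def blob(mask,x0,y0,x1,y1):
        q=mask[y0:y1,x0:x1].astype(np.uint8);n,l,st,c=cv2.connectedComponentsWithStats(q);k=1+np.argmax(st[1:,4]);return c[k]+[x0,y0]
    k=blob(im.max(2)<45,295,165,350,225);y=im.astype(int);h=blob(y[...,2]-y[...,0]>60,240,172,270,200)
    K=ray2w(m,*k,.116-dz);H=ray2w(m,*h,.09-dz);d=K-H;print(k,h,K.round(4),H.round(4),'ang',np.degrees(np.arctan2(d[1],d[0])).round(2),np.linalg.norm(d).round(4))
fit(cv2.imread('pics/w5.png')[:,:640],np.load('w5.npy',allow_pickle=True).item(),0);fit(im,m,.004)
cv2.imwrite('pics/f.png',np.hstack([im,cv2.resize(t[160:240,408:440],(160,400))]))
E
```

```text
clock: 28.92
tcp_pos: [0.6239, 0.0126, 0.0971]
ee_rot: [3.14, -0.001, 1.572]
wrist_force: [-2.4, 3.2, 7.4]
grip_width: 0.28
gripper_force: 60.3
clock: 29.8
tcp_pos: [0.6234, 0.0122, 0.1958]
ee_rot: [-3.14, 0.0, 1.571]
wrist_force: [0.9, -0.8, -0.5]
grip_width: 0.602
gripper_force: 0.0
clock: 30.18
tcp_pos: [0.6212, 0.0102, 0.2277]
ee_rot: [-3.141, 0.0, 1.571]
wrist_force: [0.3, 0.0, 0.1]
grip_width: 0.6
gripper_force: 0.0
[0.62123014 0.01022666 0.22771034] 30.175
[322.63791146 196.14074915] [253.52336449 183.95327103] [0.6239 0.0088] [0.5536 0.0135] ang -3.76 0.0704
[322.5921659  194.67396313] [253.99047619 183.99047619] [0.6239 0.0102] [0.5536 0.0134] ang -2.64 0.0704
```

View pics/f.png

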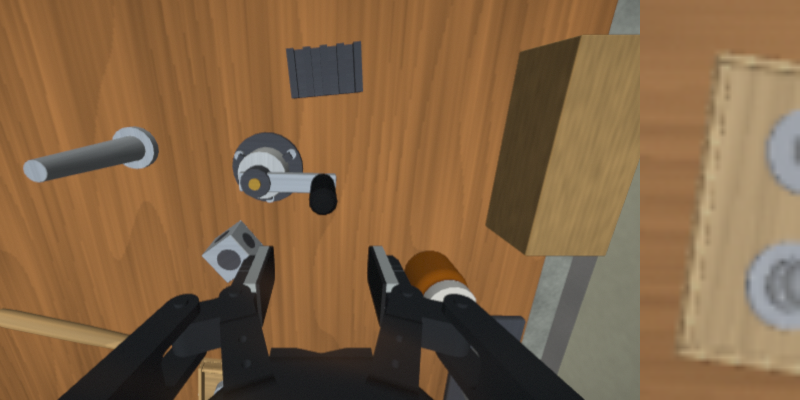

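The final view shows the crank back at its starting direction, with the knob at (323,195). It reads about 1° short of a full turn, which is within my measuring error. Both tools stand in the tray, nothing else has moved and the gripper is clear. Handing in.

```bash
python3 -c "
from rig import env
print(env.close_job())"
```

```text
the job is handed in; nothing more can be done
None
```

The job is handed in at about 30 s: the stepped and domed tools stand in the wooden tray, the tapered one was left where it was, and the crank went in one full turn in three bites (about 1° short by my last measurement) and was let go.

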